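# Close the keyed lid of the bench filter pot and clamp it

### The arm

A 6-joint arm with a two-finger parallel gripper is mounted at the origin on the work surface. World frame = base frame: x ahead of the robot, y to its left, z up, the work surface at z = 0. Lengths are in m, angles in rad, forces in N, time in s.
With the tool pointing down it reaches from about 0.35 to 0.85 m from the base axis. Payload 8.1 kg.
Tool frame: the origin (TCP) lies at the very end of the fingers, on their centre line; the grasp point (between the pads) lies 19 mm behind it; z points along the fingers, y is the line along which they close (so a half turn about z gives the same grasp; the last joint's range is limited). The gripper opens to 85 mm and grips with 20 to 120 N. Pads are 22 mm wide; open, the fingers measure 114 mm over their backs; the gripper's body (76 mm by 85 mm) begins 54 mm behind the grasp point. The pads swing forward as they close: fully open they stand 13 mm farther back than shut.
Start: joints at [1.062, 0.13, 1.488, -0, 1.523, -0.085], TCP at [0.247, 0.547, 0.231] pointing down, gripper open.
Joint ranges: [-2.96, 2.96], [-0.89, 2.26], [0.02, 2.5], [-1.34, 4.48], [0, 2.73], [-2.66, 2.66]. Speed limits (rad/s): [2.39, 2.39, 2.79, 3.14, 3.14, 3.14].

### API

Orientations are given as a unit quaternion [x, y, z, w].
In Python, from station import status, vision, order gives the robot as it stands.
- The arm moves only by the tool jog_arm, never from a script. Its argument "increments" is one flat list of numbers, 7 for each row, row after row: the gripper's target within -1 to 1 (fully open at 1, half-way at 0, shut at -1), then the shift along the tool's x, y, z normalised to -1 to 1, where 1 is 120 mm, then the turn, a rotation vector about the tool's x, y, z normalised to -1 to 1, where 1 is pi rad. In form: [jaw, x, y, z, rx, ry, rz, jaw, x, y, z, rx, ry, rz, ...]. A call has 1 to 8 rows; each row is the pose to reach, as a shift and turn from the pose commanded when the call began, along the tool's axes at that moment, turning the shorter way round; what a row does not reach only later rows make up. A row lasts 1/12 s, in which the tool goes at most 41.7 mm and 7.16 degrees, less where a joint would pass 70% of its speed; a pose out of reach is approached as far as the arm can. A call with a number of a shift or a turn outside -1 to 1 is refused whole. A call with a gripper value outside its range is refused whole. The fingers move at their own pace and stop on an object; the grip force is fixed at half the most. Time passes only in rows, so rows that repeat a pose let the fingers close. It gives the time, the measured TCP pose, the force, the opening and the grip force at its end, in the units of the state.
- status.get_obs(): the state, without advancing time (a new reading comes with each control period).
- vision.snapshot(name): name is "scene" or "top" or "wrist"; returns a dict with "image" (480x640x3 uint8, red, green, blue), "K" (3x3 intrinsics, pixels), "R" (3x3) and "t" (3): a world point X has camera coordinates R X + t. Camera axes: x right, y down, z forward; pixel columns grow to the right and rows downward; lengths in m; the calibration is good to about 2 mm. A picture is of the moment at which its call begins. There is no depth.
- order.job_done(): hands the job in; it is judged then, once.
The state is a dict: "t": time; "q": joint angles; "qvel": joint speeds; "effort": joint torques, N m; "position": TCP position; "orientation": TCP orientation; "wrist_force": force on the tool from outside, world axes, zero at the start; "moment": the same for the moment, N m; "gripper_width": finger opening in m; "finger_force": force on a finger pad.
Only numpy, scipy, OpenCV 4.12 (cv2) and the standard library are available. Lean on these libraries where they do the work, as an engineer would, in place of code of your own. Each camera call takes 0.05 s, during which the arm holds its last target. There are 200 camera calls.

### The job

Close the filter pot: set its lid on the open rim with the red key resting on the rim about 2 cm or more to one side of the notch, then turn the lid on the rim, without forcing it, until the key drops into the notch and the lid lies flush. Let go of the lid, swing the yellow clamp fully shut over its edge by the red knob, and leave the spray can, spanner, bin and screwdriver where they are.

Things in the scene. Friction and masses are not known exactly. Their poses are not given: they have to be found in the camera images.
- lid_grip (a point): Centre of the lid's black bar handle: 72 mm long along x, 14 mm wide along y (pinch it along y), 16 mm high, its centre 28 mm above the flange's top, with free air below it between two 8 mm posts 60 mm apart. x points from the lid's axis to the red key, z up along the axis, on which this point lies. 52 mm above the bench at the start.
- lid: Loose round lid, about 0.35 kg. Origin: centre of the flange's underside, 36 mm below lid_grip, same axes. Aluminium flange 116 mm across, 8 mm thick. Below it a spigot 92 mm across (last 5 mm tapering to 84) reaches 16 mm under the flange; the lid starts on the bench standing on it.
- lid_key (a point): Centre of the key, a red block under the flange's edge, 54 mm from the lid's axis along the lid's x, 40 mm below lid_grip. It is 14 mm wide (tangentially), reaches 8 mm below the flange and from 47 to 66 mm from the axis; a red tab brings it up to the flange's top, so it shows from above. Axes as lid_grip.
- pot: Filter pot fixed to the bench: a green can with an aluminium rim, 90 mm tall, outside diameter 112 mm, bore 96 mm, on a 150 mm square steel foot. Origin at the centre of its underside; x towards the notch, z up. The clamp's pivot is 80 mm from the axis along +y. The lid's spigot has 2 mm radial play in the bore.
- pot_rim (a point): Centre of the rim's top circle, 90 mm above the bench; axes as the pot (x to the notch). Lid seated: flange on the rim, lid_grip 36 mm above this point. Key riding on the rim and lid held level: 44 mm above it; a lid released there rests tilted by about 4 degrees.
- pot_notch (a point): The one notch in the rim, 18 mm wide, 10 mm deep, cut through the 8 mm rim wall. This point is 54 mm from the pot's axis and 4 mm below the rim's top, where the key's centre lies when seated. A red block sticking out of the pot's side below marks it, visible from above. Axes as the pot.
- clamp_knob (a point): Centre (half-way up) of the upright red knob on the clamp's tail: a cylinder 18 mm across, 38 mm high, 50 mm from the pivot, standing on the yellow arm (16 mm wide, 8 mm thick); this point is 128 mm above the bench. Beyond the pivot the arm's nose, 34 mm long, swings 3 mm above the seated lid's flange.
- clamp (a joint): Angle q of the yellow clamp about its upright pivot, rad. 0 = fully shut at its stop: nose over the lid's edge, knob straight outward from the pot. It grows to 1.7 as it opens, clockwise from above: knob at pivot + 50 mm (sin q along the pot's x, cos q along its y). Starts 1.2 to 1.5, stays where left, takes about 1 N at the knob.
- spray: Bystander: spray can, 66 mm across, 190 mm tall, upright; origin at the centre of its underside.
- wrench: Bystander: steel spanner 170 mm long, lying on the bench along its x; origin at the underside of its middle.
- bin: Bystander: small blue open bin, 120 x 100 x 45 mm; origin at the centre of its underside.
- driver: Bystander: screwdriver 190 mm long, lying on the bench along its x; origin at the underside of its middle.
Mind the look-alikes: they are no part of the job. Leave any pink or turquoise look-alike of the lid alone.

How it is judged:
By the outcome, as a careful person would: the job done as asked, in the order asked, and still so for the second after the job is handed in, with the robot touching nothing.
It also fails if it takes over 51 s, if anything falls off the work surface, if the arm or the gripper's body presses on something with over 40 N, if the wrist force passes 120 N, or if a joint passes its speed limit or range.

## Working session

There is one attempt and no reset: what is moved stays moved. The work goes in short steps, Python scripts to look and compute and a tool call to move; the robot and the scene stay as the last step left them, time stands still between calls to the robot, and variables do not carry over. Pictures are saved under pics/ and viewed, at most 10 in all, crops included, and the job is handed in when it is done.

Besides the shell and the picture viewer there is one more tool, called as a command line: name --argument value ..., lists and objects as JSON in quotes. jog_arm: Moves the arm, as the interface text tells. Its arguments: {"type":"object","properties":{"increments":{"type":"array"}},"required":["increments"]}

```bash
mkdir -p pics
cat > h.py <<'E'
import numpy as np, cv2
from station import status, vision, order
from scipy.spatial.transform import Rotation as Ro
def snap(n,f=None,crop=None,s=1):
    d=vision.snapshot(n); im=d["image"]
    if f:
        o=im if crop is None else im[crop[1]:crop[3],crop[0]:crop[2]]
        o=cv2.resize(o,None,fx=s,fy=s,interpolation=cv2.INTER_CUBIC)
        cv2.imwrite("pics/"+f,cv2.cvtColor(o,cv2.COLOR_RGB2BGR))
    np.savez("last_"+n,**d); return d
def back(d,u,v,z):
    K,R,t=d["K"],d["R"],d["t"]
    r=R.T@np.linalg.solve(K,[u,v,1.]); c=-R.T@t
    return c+r*(z-c[2])/r[2]
def proj(d,X):
    p=d["K"]@(d["R"]@np.array(X)+d["t"]); return p[:2]/p[2]
E
python3 - <<'E'
from h import *
np.set_printoptions(precision=3,suppress=True)
for n in("top","scene"):
    d=snap(n,n+"0.png"); print(-d["R"].T@d["t"]); print(d["R"],d["K"])
print(status.get_obs())
E
```

```text
[ 0.17  -0.022  1.865]
[[-0.023 -1.     0.004]
 [-0.98   0.022 -0.196]
 [ 0.196 -0.009 -0.981]] [[605.554   0.    322.226]
 [  0.    605.554 243.626]
 [  0.      0.      1.   ]]
[1.344 0.066 0.802]
[[-0.116  0.993  0.002]
 [ 0.653  0.078 -0.753]
 [-0.748 -0.086 -0.658]] [[478.441   0.    314.005]
 [  0.    478.441 242.224]
 [  0.      0.      1.   ]]
{'t': 0.1, 'q': array([ 1.062,  0.131,  1.489,  0.   ,  1.523, -0.085]), 'qvel': array([ 0.003, -0.001, -0.002, -0.001, -0.001, -0.001]), 'effort': array([  0.001, -57.095, -50.195,  -0.   ,   0.008,   0.   ]), 'position': array([0.246, 0.546, 0.23 ]), 'orientation': array([ 0.21 ,  0.978, -0.001, -0.   ]), 'wrist_force': array([-0.27 , -0.154, -0.63 ]), 'moment': array([-0.   , -0.034,  0.032]), 'finger_force': 0.0, 'gripper_width': 0.08547281597123438}
```

View pics/top0.png

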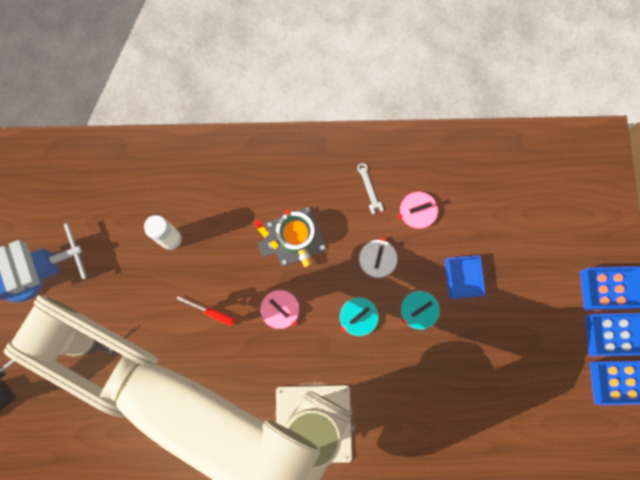

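View pics/scene0.png

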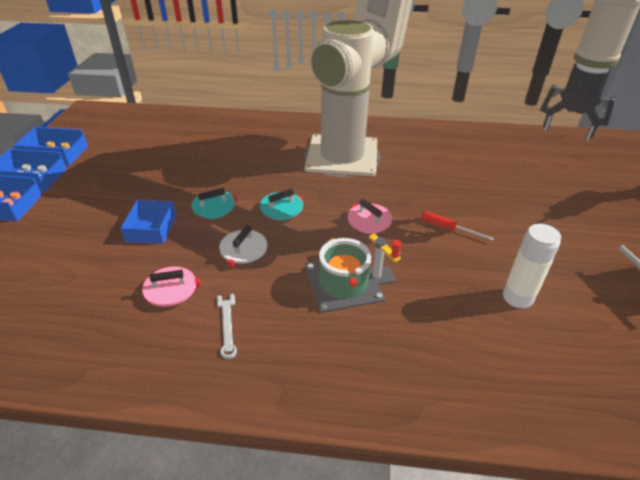

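Lid candidates in the top view are pink (419,210), pink (280,310), turquoise (359,317), turquoise (420,310) and bare aluminium (378,258). By the description I choose the aluminium one. The pot is at (294,233), with the red notch mark and red knob on its far and left sides. Next is a close crop to check.

Run:
```python
from h import *
d=np.load("last_top.npz"); im=d["image"][195:295,245:410]
a=cv2.resize(im,None,fx=4.8,fy=4.8,interpolation=cv2.INTER_CUBIC)
cv2.imwrite("pics/c1.png",a[:,:,::-1])
```

```text
(no output)
```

View pics/c1.png

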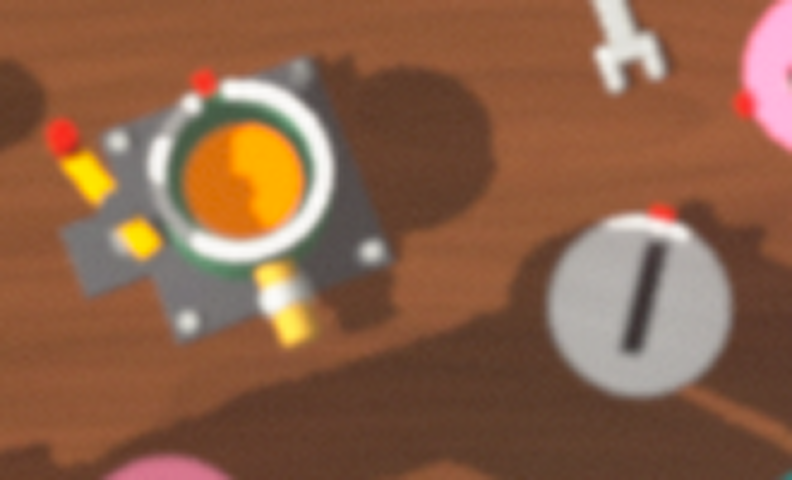

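The crop confirms an aluminium disc with a black bar and a red key at crop (662,213). The pot rim is centred at (240,171), the notch mark is at (204,83) and the knob top at (62,135).

Run:
```python
from h import *
np.set_printoptions(precision=4,suppress=True)
d=dict(np.load("last_top.npz"))
f=lambda x,y,z: back(d,245+(x-0)/4.8,195+y/4.8,z)
rim=f(240,171,.09); mk=f(204,83,.07); kn=f(62,135,.147)
fl=f(640,306,.024); hb=f(643,295,.060); key=f(662,213,.024); e1=f(630,350,.06); e2=f(657,240,.06)
for n,v in dict(rim=rim,mk=mk,kn=kn,fl=fl,hb=hb,key=key).items(): print(n,v)
A=lambda a,b:(np.degrees(np.arctan2(*(b-a)[1::-1])),np.linalg.norm((b-a)[:2]))
print(A(rim,mk),A(fl,key),A(e1,e2),A(hb,key))
for z,p in((.09,rim),(.024,fl)):
  print(proj(d,p+[.058,0,0]),proj(d,p+[-.058,0,0]))
for q in(1.2,1.5):
  a=np.radians(A(rim,mk)[0]); x=np.array([np.cos(a),np.sin(a),0]); y=np.array([-x[1],x[0],0])
  print(rim+.08*y+.05*(np.sin(q)*x+np.cos(q)*y))
```

```text
rim [0.5666 0.0429 0.09  ]
mk [0.6289 0.0657 0.07  ]
kn [0.5786 0.1484 0.147 ]
fl [ 0.4867 -0.2105  0.024 ]
hb [ 0.4875 -0.209   0.06  ]
key [ 0.5474 -0.2272  0.024 ]
(np.float64(20.100844431421518), np.float64(0.06635058624839456)) (np.float64(-15.436064899702131), np.float64(0.06297468277741056)) (np.float64(-15.910422224333098), np.float64(0.07282755491087946)) (np.float64(-16.953464880238137), np.float64(0.0626206925480266))
[294.7245 211.8791] [295.2789 249.6069]
[377.5615 240.3451] [379.1146 277.3802]
[0.5766 0.1511 0.09  ]
[0.5847 0.1385 0.09  ]
```

jog_arm --increments '[0,-0.22,-0.245,0,0,0,0,0,-0.44,-0.49,0,0,0,0,0,-0.66,-0.735,0,0,0,0,0,-0.88,-0.98,0,0,0,0,0,-0.88,-0.98,0,0,0,0]'

```text
t: 0.52
position: [0.2959, 0.3909, 0.2302]
orientation: [0.212, 0.977, -0.002, 0.0]
wrist_force: [-1.0, 0.2, 0.2]
gripper_width: 0.0428
finger_force: 0.0
```

jog_arm --increments '[0,-0.22,-0.245,0,0,0,0,0,-0.44,-0.49,0,0,0,0,0,-0.66,-0.735,0,0,0,0,0,-0.88,-0.98,0,0,0,0,0,-0.88,-0.98,0,0,0,0]'

```text
t: 0.93
position: [0.3443, 0.2404, 0.231]
orientation: [0.213, 0.977, -0.001, 0.001]
wrist_force: [-0.3, -0.5, -0.6]
gripper_width: 0.0428
finger_force: 0.0
```

jog_arm --increments '[0,-0.22,-0.245,0,0,0,0,0,-0.44,-0.49,0,0,0,0,0,-0.66,-0.735,0,0,0,0,0,-0.88,-0.98,0,0,0,0,0,-0.88,-0.98,0,0,0,0]'

```text
t: 1.35
position: [0.3919, 0.0894, 0.2312]
orientation: [0.214, 0.977, -0.001, 0.001]
wrist_force: [-0.2, 0.9, -0.1]
gripper_width: 0.0426
finger_force: 0.0
```

jog_arm --increments '[0,-0.22,-0.245,0,0,0,0,0,-0.44,-0.49,0,0,0,0,0,-0.66,-0.735,0,0,0,0,0,-0.88,-0.98,0,0,0,0,0,-0.88,-0.98,0,0,0,0]'

```text
t: 1.77
position: [0.4394, -0.0608, 0.231]
orientation: [0.213, 0.977, -0.001, 0.0]
wrist_force: [0.3, -0.6, -0.3]
gripper_width: 0.0429
finger_force: 0.0
```

jog_arm --increments '[0,-0.22,-0.24,0.06,0,0,-0.012,0,-0.44,-0.48,0.12,0,0,-0.024,0,-0.66,-0.72,0.18,0,0,-0.037,0,-0.88,-0.963,0.25,0,0,-0.049,0,-0.88,-0.963,0.25,0,0,-0.049,0,-0.88,-0.963,0.25,0,0,-0.049]'

```text
t: 2.27
position: [0.4866, -0.2051, 0.1993]
orientation: [0.136, 0.991, 0.001, -0.002]
wrist_force: [0.5, 0.7, 0.3]
gripper_width: 0.0427
finger_force: 0.0
```

Run:
```python
from h import *
np.set_printoptions(precision=4,suppress=True)
d=snap("wrist","w1.png"); o=status.get_obs(); print(o["position"],Ro.from_quat(o["orientation"]).as_matrix(),o["q"])
print(proj(d,[.4871,-.2095,.06]),-d["R"].T@d["t"])
```

```text
[ 0.4868 -0.204   0.2002] [[-0.9633  0.2683 -0.002 ]
 [ 0.2683  0.9633  0.0017]
 [ 0.0023  0.0011 -1.    ]] [-0.4943 -0.0464  1.7268  0.0005  1.4636 -1.7935]
[310.3546 224.473 ] [ 0.405  -0.1827  0.3427]
```

View pics/w1.png

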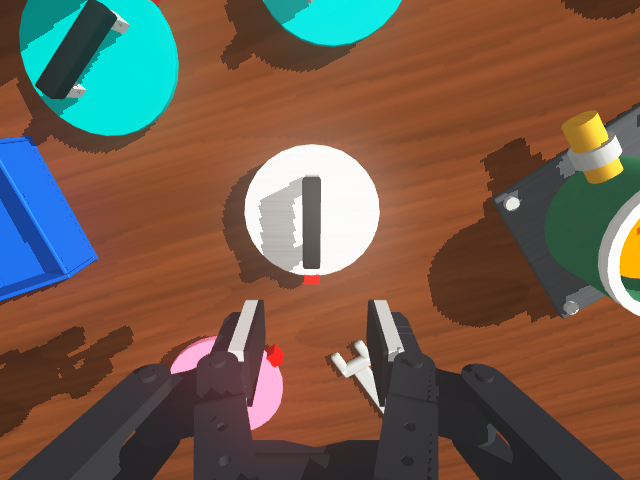

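The wrist view shows the grey lid centred at (312,210). Its bar runs from (312,177) to (312,268), parallel to the pads, with the red key at (312,280). This agrees with the measurement to about 1 mm, so I'm descending.

jog_arm --increments '[0,0,-0.035,0.3,0,0,0,0,0,-0.035,0.6,0,0,0,0,0,-0.035,0.9,0,0,0,0,0,-0.035,1,0,0,0]'

```text
t: 2.65
position: [0.4831, -0.2051, 0.0766]
orientation: [0.134, 0.991, 0.001, -0.003]
wrist_force: [-2.1, 0.5, -0.9]
gripper_width: 0.043
finger_force: 0.0
```

jog_arm --increments '[0,0,0,0.2,0,0,0,0,0,0,0.375,0,0,0,0,0,0,0.375,0,0,0]'

```text
t: 2.9
position: [0.4838, -0.2058, 0.0334]
orientation: [0.134, 0.991, 0.001, -0.003]
wrist_force: [-0.6, 0.2, -0.5]
gripper_width: 0.0427
finger_force: 0.0
```

jog_arm --increments '[-1,0,0,0,0,0,0,-1,0,0,0,0,0,0,-1,0,0,0,0,0,0,-1,0,0,0,0,0,0,-1,0,0,0,0,0,0,-1,0,0,0,0,0,0]'

```text
t: 3.4
position: [0.4877, -0.209, 0.039]
orientation: [0.135, 0.991, -0.0, 0.002]
wrist_force: [-0.4, 0.6, 6.8]
gripper_width: 0.0125
finger_force: 60.0
```

Run:
```python
from h import *
np.set_printoptions(precision=4,suppress=True)
o=status.get_obs(); print(o["position"],o["orientation"],o["wrist_force"],o["gripper_width"],o["finger_force"])
```

```text
[ 0.4877 -0.209   0.039 ] [ 0.1345  0.9909 -0.0005  0.0019] [-0.3751  0.6271  6.8376] 0.012501146874157217 59.96929228305817
```

jog_arm --increments '[-1,0,0,-0.1,0,0,0,-1,0,0,-0.3,0,0,0,-1,0,0,-0.5,0,0,0,-1,0,0,-0.7,0,0,0,-1,0,0,-0.9,0,0,0,-1,0,0,-1,0,0,0,-1,0,0,-1,0,0,0]'

```text
t: 3.98
position: [0.488, -0.2096, 0.1609]
orientation: [0.135, 0.991, -0.001, 0.003]
wrist_force: [0.9, -0.6, -2.5]
gripper_width: 0.0127
finger_force: 58.9
```

jog_arm --increments '[-1,0,0.2,-0.03,0,0,0,-1,0,0.4,-0.06,0,0,0,-1,0,0.6,-0.1,0,0,0,-1,-0.025,0.75,-0.1,0,0,0,-1,-0.025,0.75,-0.1,0,0,0,-1,-0.025,0.75,-0.1,0,0,0]'

```text
t: 4.48
position: [0.5122, -0.1215, 0.1668]
orientation: [0.134, 0.991, 0.0, -0.001]
wrist_force: [-0.7, -0.0, -2.9]
gripper_width: 0.0126
finger_force: 59.1
```

Run:
```python
from h import *
np.set_printoptions(precision=4,suppress=True)
o=status.get_obs(); print(o["position"],o["orientation"],o["wrist_force"],o["gripper_width"],o["finger_force"])
```

```text
[ 0.5122 -0.1215  0.1668] [ 0.1335  0.991   0.0001 -0.0011] [-0.7154 -0.0285 -2.8948] 0.012557501986147352 59.10091280937195
```

jog_arm --increments '[-1,0,0.2,0,0,0,0,-1,0,0.4,0,0,0,0,-1,0,0.6,0,0,0,0,-1,-0.036,0.72,0,0,0,0]'

```text
t: 4.82
position: [0.5392, -0.0392, 0.167]
orientation: [0.135, 0.991, 0.0, -0.001]
wrist_force: [0.1, -0.1, -3.4]
gripper_width: 0.0125
finger_force: 59.3
```

jog_arm --increments '[-1,0,0.2,0,0,0,0,-1,0,0.4,0,0,0,0,-1,0,0.6,0,0,0,0,-1,-0.036,0.72,0,0,0,0,-1,-0.036,0.72,0,0,0,0,-1,-0.036,0.72,0,0,0,0]'

```text
t: 5.32
position: [0.5671, 0.0414, 0.1674]
orientation: [0.134, 0.991, -0.0, -0.001]
wrist_force: [0.2, -0.9, -2.7]
gripper_width: 0.0127
finger_force: 59.4
```

Run:
```python
from h import *
np.set_printoptions(precision=4,suppress=True)
o=status.get_obs(); print(o["position"],o["orientation"],o["wrist_force"])
d=snap("wrist"); e=snap("top"); s=snap("scene")
a=d["image"]; b=cv2.resize(e["image"][195:275,245:345],(400,320),interpolation=cv2.INTER_CUBIC)
c=cv2.resize(s["image"][190:320,290:420],(320,320),interpolation=cv2.INTER_CUBIC)
bot=np.zeros((320,800,3),np.uint8); bot[:,:400]=b; bot[:,400:720]=c
t=np.zeros((270,800,3),np.uint8); t[:, :360]=cv2.resize(a,(360,270))
cv2.imwrite("pics/m1.png",np.vstack([t,bot])[:,:,::-1])
for p in([.567,.043,.09],[.567+.058*np.cos(.349),.043+.058*np.sin(.349),.07],[.567,.043,.188]): print(proj(e,p),proj(d,p),proj(s,p))
```

```text
[0.5671 0.0414 0.1674] [ 0.1341  0.991  -0.0004 -0.0006] [ 0.1883 -0.919  -2.6523]
[294.9625 230.4929] [318.6457 250.2929] [343.9756 254.28  ]
[288.4673 214.6235] [366.1506 303.0421] [351.0689 279.0648]
[293.5858 222.9973] [320.4008 344.3871] [346.0344 219.3061]
```

View pics/m1.png

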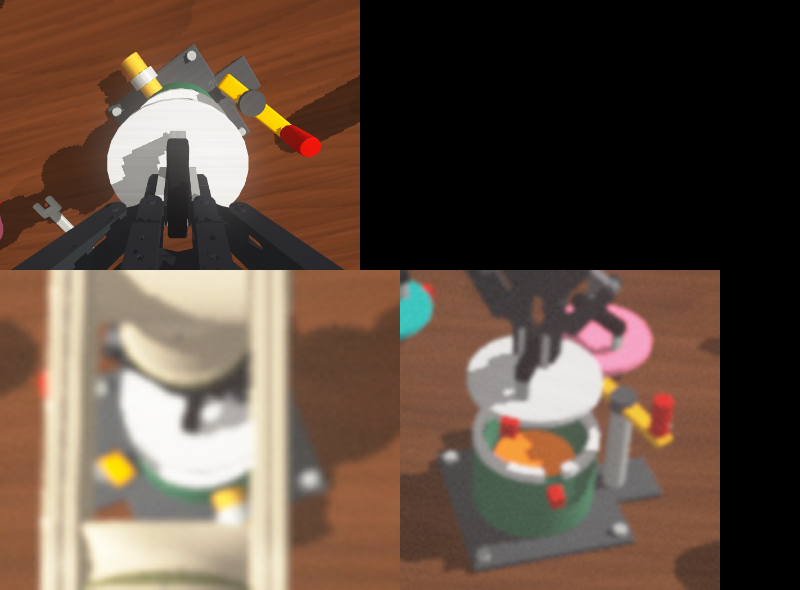

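The composite shows the lid level and concentric over the rim, with the key to the left of the notch in the scene view. Everything agrees within about 2 mm (+y), so I'm lowering in stages.

jog_arm --increments '[-1,0.003,0.016,0.08,0,0,0,-1,0.003,0.016,0.18,0,0,0,-1,0.003,0.016,0.28,0,0,0,-1,0.003,0.016,0.33,0,0,0,-1,0.003,0.016,0.33,0,0,0]'

```text
t: 5.88
position: [0.5653, 0.0436, 0.1253]
orientation: [0.135, 0.991, -0.0, -0.003]
wrist_force: [-0.4, -0.0, -2.8]
gripper_width: 0.0126
finger_force: 59.3
```

jog_arm --increments '[-1,0,0,0.015,0,0,0,-1,0,0,0.03,0,0,0,-1,0,0,0.03,0,0,0]'

```text
t: 6.13
position: [0.5676, 0.0438, 0.1252]
orientation: [0.134, 0.991, 0.0, 0.0]
wrist_force: [-0.5, -1.0, -2.9]
gripper_width: 0.0125
finger_force: 59.3
```

jog_arm --increments '[-1,0,0,0.01,0,0,0,-1,0,0,0.02,0,0,0,-1,0,0,0.02,0,0,0]'

```text
t: 6.38
position: [0.5675, 0.0438, 0.1228]
orientation: [0.135, 0.991, 0.0, 0.0]
wrist_force: [0.3, 0.2, -3.2]
gripper_width: 0.0127
finger_force: 59.3
```

jog_arm --increments '[-1,0,0,0.01,0,0,0,-1,0,0,0.017,0,0,0,-1,0,0,0.017,0,0,0]'

```text
t: 6.63
position: [0.5675, 0.0438, 0.121]
orientation: [0.134, 0.991, 0.0, 0.0]
wrist_force: [-1.8, 0.7, 1.1]
gripper_width: 0.0126
finger_force: 59.9
```

jog_arm --increments '[-1,0,0,0.01,0,0,0,-1,0,0,0.017,0,0,0,-1,0,0,0.017,0,0,0]'

```text
t: 6.88
position: [0.5675, 0.044, 0.1205]
orientation: [0.134, 0.991, 0.0, 0.0]
wrist_force: [-9.6, 0.8, 12.6]
gripper_width: 0.0127
finger_force: 61.6
```

jog_arm --increments '[-1,0.008,-0.002,-0.006,0,0,0,-1,0.008,-0.002,-0.006,0,0,0]'

```text
t: 7.05
position: [0.5671, 0.0438, 0.1205]
orientation: [0.134, 0.991, 0.0, 0.001]
wrist_force: [-2.4, 0.6, 5.6]
gripper_width: 0.0127
finger_force: 60.4
```

jog_arm --increments '[-1,0,0,0,0,0,-0.02,-1,0,0,0,0,0,-0.04,-1,0,0,0,0,0,-0.06,-1,0,0,0,0,0,-0.08,-1,0,0,0,0,0,-0.08]'

```text
t: 7.47
position: [0.5673, 0.0427, 0.1204]
orientation: [0.008, 1.0, -0.001, 0.001]
wrist_force: [-2.7, -2.5, 6.9]
gripper_width: 0.0128
finger_force: 60.6
```

jog_arm --increments '[-1,0,0,0,0,0,-0.02,-1,0,0,0,0,0,-0.04,-1,0,0,0,0,0,-0.06,-1,0,0,0,0,0,-0.075,-1,0,0,0,0,0,-0.075]'

```text
t: 7.88
position: [0.5676, 0.0429, 0.1203]
orientation: [-0.109, 0.994, -0.001, 0.001]
wrist_force: [0.2, -4.2, 4.4]
gripper_width: 0.0126
finger_force: 60.4
```

jog_arm --increments '[-1,0,0,0,0,0,-0.01,-1,0,0,0,0,0,-0.017,-1,0,0,0,0,0,-0.017]'

```text
t: 8.13
position: [0.5674, 0.0432, 0.1201]
orientation: [-0.135, 0.991, -0.001, 0.001]
wrist_force: [1.0, -4.9, 5.3]
gripper_width: 0.0125
finger_force: 60.5
```

jog_arm --increments '[-1,0,0,0,0,0,-0.006,-1,0,0,0,0,0,-0.011,-1,0,0,0,0,0,-0.011]'

```text
t: 8.38
position: [0.5672, 0.0434, 0.12]
orientation: [-0.152, 0.988, -0.0, 0.001]
wrist_force: [1.5, -3.6, 4.5]
gripper_width: 0.0127
finger_force: 60.5
```

jog_arm --increments '[-1,0,0,0,0,0,-0.006,-1,0,0,0,0,0,-0.008,-1,0,0,0,0,0,-0.008]'

```text
t: 8.63
position: [0.5654, 0.0444, 0.1182]
orientation: [-0.164, 0.986, 0.001, -0.001]
wrist_force: [0.2, -0.3, -2.7]
gripper_width: 0.0127
finger_force: 59.6
```

jog_arm --increments '[-1,0,0,0,0,0,-0.006,-1,0,0,0,0,0,-0.008,-1,0,0,0,0,0,-0.008]'

```text
t: 8.88
position: [0.5655, 0.0442, 0.1184]
orientation: [-0.177, 0.984, 0.0, -0.001]
wrist_force: [0.6, 0.4, -2.9]
gripper_width: 0.0128
finger_force: 59.4
```

The key is over the notch: the support force vanished at yaw ≈19–20°. Lowering.

jog_arm --increments '[-1,0,0,0.015,0,0,0,-1,0,0,0.025,0,0,0,-1,0,0,0.025,0,0,0]'

```text
t: 9.13
position: [0.5658, 0.0439, 0.1156]
orientation: [-0.177, 0.984, 0.0, -0.001]
wrist_force: [-0.4, 0.1, -3.1]
gripper_width: 0.0127
finger_force: 59.4
```

jog_arm --increments '[-1,0,0,0.01,0,0,0,-1,0,0,0.015,0,0,0,-1,0,0,0.015,0,0,0]'

```text
t: 9.38
position: [0.5663, 0.0438, 0.1143]
orientation: [-0.177, 0.984, 0.0, -0.0]
wrist_force: [-0.4, -0.0, -3.4]
gripper_width: 0.0124
finger_force: 59.4
```

jog_arm --increments '[-1,0,0,0.01,0,0,0,-1,0,0,0.012,0,0,0,-1,0,0,0.012,0,0,0]'

```text
t: 9.63
position: [0.5665, 0.0438, 0.1132]
orientation: [-0.177, 0.984, -0.0, 0.0]
wrist_force: [0.2, -0.7, -2.3]
gripper_width: 0.013
finger_force: 59.5
```

jog_arm --increments '[-1,0,0,0.01,0,0,0,-1,0,0,0.01,0,0,0]'

```text
t: 9.8
position: [0.5665, 0.0438, 0.113]
orientation: [-0.177, 0.984, -0.0, 0.0]
wrist_force: [-4.0, -1.5, 5.9]
gripper_width: 0.0126
finger_force: 60.5
```

```bash
python3 -c "
from h import *
o=status.get_obs(); print(o['position'],o['wrist_force'],o['q'])"
```

```text
[0.56652837 0.04377178 0.11298951] [-3.99430502 -1.45135009  5.91393715] [-1.30801524e-02  1.31897567e-01  1.70740398e+00 -6.22642070e-05
  1.30191815e+00 -1.93917988e+00]
```

Seated: the lid dropped 8 mm and is carrying load. Releasing, lifting, then moving over the knob.

jog_arm --increments '[0,0,0,0,0,0,0,0,0,0,0,0,0,0,0,0,0,0,0,0,0,0,0,0,0,0,0,0]'

```text
t: 10.13
position: [0.5665, 0.0438, 0.112]
orientation: [-0.177, 0.984, -0.0, 0.0]
wrist_force: [0.1, -0.4, -0.1]
gripper_width: 0.0426
finger_force: 0.0
```

jog_arm --increments '[0,0,0,-0.2,0,0,0,0,0,0,-0.5,0,0,0,0,0,0,-0.8,0,0,0,0,0,0,-1,0,0,0,0,0,0,-1,0,0,0]'

```text
t: 10.55
position: [0.5697, 0.0438, 0.2394]
orientation: [-0.177, 0.984, -0.001, 0.005]
wrist_force: [0.3, 0.2, 1.1]
gripper_width: 0.0431
finger_force: 0.0
```

jog_arm --increments '[0,-0.1,0.2,0,0,0,0.038,0,-0.2,0.4,0,0,0,0.076,0,-0.3,0.6,0,0,0,0.114,0,-0.398,0.782,0,0,0,0.152,0,-0.398,0.782,0,0,0,0.19,0,-0.398,0.782,0,0,0,0.228,0,-0.398,0.782,0,0,0,0.267,0,-0.398,0.782,0,0,0,0.267]'

```text
t: 11.22
position: [0.5783, 0.1486, 0.2311]
orientation: [0.242, 0.97, -0.0, -0.0]
wrist_force: [0.0, -0.1, -0.5]
gripper_width: 0.0426
finger_force: 0.0
```

jog_arm --increments '[0,0,0,0,0,0,0.038,0,0,0,0,0,0,0.076,0,0,0,0,0,0,0.114,0,0,0,0,0,0,0.152,0,0,0,0,0,0,0.19,0,0,0,0,0,0,0.228,0,0,0,0,0,0,0.267,0,0,0,0,0,0,0.267]'

```text
t: 11.88
position: [0.5784, 0.1482, 0.2315]
orientation: [0.615, 0.789, -0.0, -0.0]
wrist_force: [1.1, -0.2, -0.8]
gripper_width: 0.0429
finger_force: 0.0
```

jog_arm --increments '[0,0,0,0,0,0,0.038,0,0,0,0,0,0,0.076,0,0,0,0,0,0,0.114,0,0,0,0,0,0,0.152,0,0,0,0,0,0,0.19,0,0,0,0,0,0,0.228,0,0,0,0,0,0,0.267,0,0,0,0,0,0,0.267]'

```text
t: 12.55
position: [0.5785, 0.1483, 0.2316]
orientation: [0.882, 0.471, -0.0, -0.0]
wrist_force: [0.5, 0.2, -0.7]
gripper_width: 0.0425
finger_force: 0.0
```

Run:
```python
from h import *
np.set_printoptions(precision=4,suppress=True)
o=status.get_obs(); print(o["t"],o["position"],o["orientation"],o["wrist_force"])
d=snap("wrist"); s=snap("scene")
c=cv2.resize(s["image"][190:320,290:420],(350,350),interpolation=cv2.INTER_CUBIC)
o=np.zeros((350,800,3),np.uint8); o[:,450:]=c; o[:338,:450]=cv2.resize(d["image"],(450,338))
cv2.imwrite("pics/m2.png",o[:,:,::-1])
print(proj(d,[.5786,.1484,.147]))
```

```text
12.55 [0.5785 0.1483 0.2316] [ 0.882   0.4712 -0.0001 -0.    ] [ 0.4704  0.2291 -0.7012]
[316.3338 244.8534]
```

View pics/m2.png

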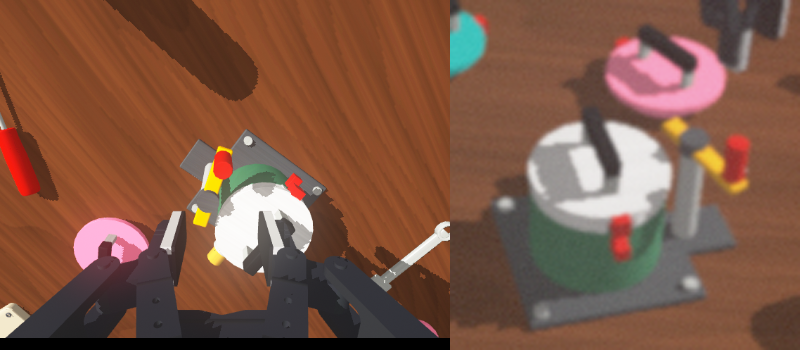

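The lid is flush, with its red tab above the notch mark at crop (621,235) in the scene view. In the wrist view the knob is at full pixel ≈(316,242), against a predicted (316,245). Next: descend around the knob, close to a loose cage and swing.

jog_arm --increments '[0,0,0,0.2,0,0,0,0,0,0,0.45,0,0,0,0,0,0,0.7,0,0,0,0,0,0,0.9,0,0,0,0,0,0,0.9,0,0,0,0,0,0,0.9,0,0,0]'

```text
t: 13.15
position: [0.5772, 0.1481, 0.1225]
orientation: [0.881, 0.473, -0.002, -0.001]
wrist_force: [1.1, 0.4, -0.3]
gripper_width: 0.0426
finger_force: 0.0
```

jog_arm --increments '[-0.5,0,0,0,0,0,0,-0.5,0,0,0,0,0,0,-0.5,0,0,0,0,0,0]'

```text
t: 13.4
position: [0.5801, 0.1487, 0.1265]
orientation: [0.882, 0.471, 0.002, 0.001]
wrist_force: [0.9, 0.1, 0.1]
gripper_width: 0.0216
finger_force: 0.0
```

jog_arm --increments '[-0.5,0.011,-0.04,0,0,0,-0.02,-0.5,0.019,-0.078,0,0,0,-0.04,-0.5,0.023,-0.157,0,0,0,-0.08,-0.5,0.011,-0.236,0,0,0,-0.12,-0.5,-0.012,-0.305,0,0,0,-0.16,-0.5,-0.047,-0.369,0,0,0,-0.2,-0.5,-0.093,-0.425,0,0,0,-0.24,-0.5,-0.093,-0.425,0,0,0,-0.24]'

```text
t: 14.07
position: [0.5299, 0.168, 0.1256]
orientation: [0.644, 0.765, 0.001, 0.001]
wrist_force: [0.8, -0.4, -0.3]
gripper_width: 0.0214
finger_force: 0.0
```

Run:
```python
from h import *
o=status.get_obs(); p=o["position"]; R=Ro.from_quat(o["orientation"]).as_matrix(); print(p,o["wrist_force"],o["gripper_width"])
for f in(105,110,115,118):
    a=np.radians(f); X=np.array([.5396+.05*np.cos(a),.1187+.05*np.sin(a),p[2]]); print(f,(R.T@(X-p)/.12).round(3))
```

```text
[0.52993714 0.16799287 0.12555761] [ 0.79999245 -0.36222168 -0.31127106] 0.021413847382737206
105 [-0.004 -0.028 -0.   ]
110 [-0.008 -0.064 -0.   ]
115 [-0.016 -0.1   -0.   ]
118 [-0.023 -0.121 -0.   ]
```

jog_arm --increments '[-0.5,-0.004,-0.028,0,0,0,-0.02,-0.5,-0.008,-0.064,0,0,0,-0.04,-0.5,-0.008,-0.064,0,0,0,-0.04,-0.5,-0.008,-0.064,0,0,0,-0.04]'

```text
t: 14.4
position: [0.5232, 0.1653, 0.1247]
orientation: [0.6, 0.8, 0.0, 0.0]
wrist_force: [0.5, -0.1, 0.0]
gripper_width: 0.0213
finger_force: 0.0
```

jog_arm --increments '[-0.5,0,-0.012,0,0,0,0,-0.5,0,-0.025,0,0,0,0,-0.5,0,-0.025,0,0,0,0]'

```text
t: 14.65
position: [0.5221, 0.1649, 0.1247]
orientation: [0.599, 0.801, 0.002, 0.002]
wrist_force: [11.2, 2.7, -4.3]
gripper_width: 0.0213
finger_force: 5.6
```

It reached the stop, at 11 N against 1 N of friction. Easing off, opening, retreating and checking.

jog_arm --increments '[-0.5,0,0.018,0,0,0,0,-0.25,0,0.018,0,0,0,0,-0.1,0,0.018,0,0,0,0,-0.1,0,0.018,0,0,0,0]'

```text
t: 14.98
position: [0.5215, 0.1649, 0.1237]
orientation: [0.598, 0.801, -0.0, -0.0]
wrist_force: [0.2, 0.3, 0.1]
gripper_width: 0.0388
finger_force: 0.0
```

jog_arm --increments '[-0.1,0,0,-0.15,0,0,0,-0.1,0,0,-0.4,0,0,0,-0.1,0,0,-0.7,0,0,0,-0.1,0,0,-1,0,0,0,-0.1,0,0,-1,0,0,0,-0.1,0,0,-1,0,0,0]'

```text
t: 15.48
position: [0.5233, 0.1654, 0.2472]
orientation: [0.598, 0.802, 0.002, 0.002]
wrist_force: [0.2, 0.2, -0.4]
gripper_width: 0.0384
finger_force: 0.0
```

Run:
```python
from h import *
np.set_printoptions(precision=4,suppress=True)
o=status.get_obs(); print(o["t"],o["position"],o["wrist_force"])
d=snap("wrist"); s=snap("scene")
c=cv2.resize(s["image"][190:320,290:420],(350,350),interpolation=cv2.INTER_CUBIC)
o=np.zeros((350,800,3),np.uint8); o[:,450:]=c; o[:338,:450]=cv2.resize(d["image"],(450,338))
cv2.imwrite("pics/m3.png",o[:,:,::-1])
for q in(0,.1,.2):
    a=np.radians(110)-q; X=[.5396+.05*np.cos(a),.1187+.05*np.sin(a),.147]
    print(q,proj(d,X)*.703,(proj(s,X)-[290,190])*350/130+[450,0])
```

```text
15.4833 [0.5233 0.1654 0.2472] [ 0.1658  0.2472 -0.4289]
0 [221.1631 166.6522] [754.4241  95.9853]
0.1 [226.4204 166.5909] [756.4139  99.8599]
0.2 [231.65   167.0256] [757.8104 103.8139]
```

View pics/m3.png

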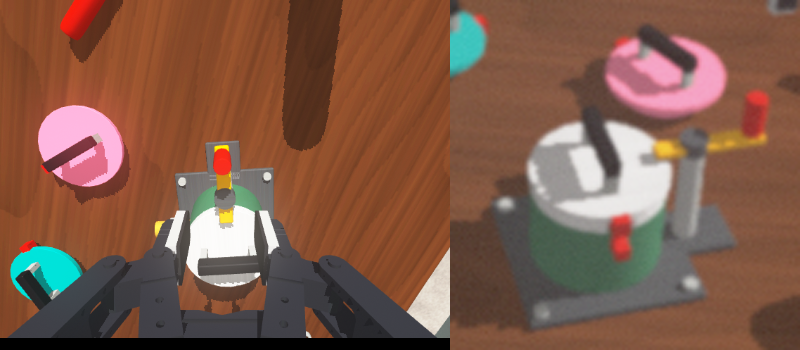

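The arm lies straight outward, with its nose over the lid's edge at (226,215). The knob is at (222,162), which matches q = 0, and the lid is flush. Handing in.

```bash
python3 -c "
from station import order
print(order.job_done())"
```

```text
the job is handed in; nothing more can be done
None
```

The job is handed in, with no verdict returned: the key was set on the rim about 3 cm from the notch, the lid turned until it dropped in flush, then it was released and the clamp swung to its stop at 15.5 s; the arm went nowhere near the bystanders.

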